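# Finish the pyramid of drained centrifuge bottles on the sterilising cradle

## Robot

A 6-joint arm with a two-finger parallel gripper is mounted at the origin on a cart in front of the work surface, level with it; the furniture and walls round the work are solid. World frame = base frame: x ahead of the robot, y to its left, z up, the work surface at z = 0. Lengths are in m, angles in rad, forces in N, time in s.
With the tool pointing down it reaches from about 0.35 to 0.975 m from the base axis. Payload 4.9 kg.
Tool frame: the origin (TCP) lies midway between the tips of the shut fingers; the grasp point (between the pads) lies 19 mm behind it; z points along the fingers, y is the line along which they close (so a half turn about z gives the same grasp; the last joint's range is limited). The gripper opens to 85 mm and grips with 20 to 120 N. Pads are 22 mm wide; open, the fingers measure 114 mm over their backs; the gripper's body (76 mm by 85 mm) begins 54 mm behind the grasp point. The pads swing forward as they close: fully open they stand 13 mm farther back than shut.
Start: joints at [-1.283, 0.053, 1.613, -0, 1.476, -0.119], TCP at [0.247, -0.574, 0.231] pointing down, gripper open.
Joint ranges: [-3.01, 3.01], [-1.01, 2.22], [0.06, 2.58], [-1.02, 4.17], [0.09, 2.62], [-3.14, 3.14]. Speed limits (rad/s): [2.57, 2.57, 3.14, 3.14, 3.14, 3.14].

## Interface

Orientations are given as a rotation vector (axis times angle).
In Python, from station import ctrl gives the robot as it stands.
- The arm moves only by the tool step_arm, never from a script. Its argument "targets" is a list of rows, each an object with "travel": the shift along the world's x, y, z as a fraction of full scale, a list of three; "angular": the turn, a rotation vector about the world's x, y, z as a fraction of full scale, a list of three; "gripper": the opening, from 0 (shut) to 1 (fully open). In form: [{"travel": [x, y, z], "angular": [rx, ry, rz], "gripper": gripper}, ...]. A call has 1 to 10 rows; each row is the pose to reach, as a shift and turn from the pose commanded when the call began; what a row does not reach only later rows make up. Full scale, the value 1, is 0.6 m for a shift and pi/4 rad for a turn. A row lasts 1/10 s, in which the tool goes at most 50 mm and 8.59 degrees, less where a joint would pass 70% of its speed; a pose out of reach is approached as far as the arm can. A call with a number of a shift or a turn outside -1 to 1 is refused whole. A call with a gripper value outside its range is refused whole. The fingers move at their own pace and stop on an object; "squeeze" is the grip in N (left out, the last holds). Time passes only in rows, so rows that repeat a pose let the fingers close. It gives the time, the measured TCP pose, the force, the opening and the grip force at its end, in the units of the state.
- ctrl.get_obs(): the state, without advancing time (a new reading comes with each control period).
- ctrl.get_image(name): name is "scene" or "side" or "wrist"; returns a dict with "img" (384x512x3 uint8, red, green, blue), "fx", "fy", "cx", "cy" (pixels), "rvec" (rotation vector, rad) and "tvec" (3), from world to camera coordinates, as OpenCV has them. Camera axes: x right, y down, z forward; pixel columns grow to the right and rows downward; lengths in m; the calibration is good to about 2 mm. A picture is of the moment at which its call begins. There is no depth.
- ctrl.finish_job(): hands the job in; it is judged then, once.
The state is a dict: "t": time; "q": joint angles; "dq": joint speeds; "effort": joint torques, N m; "tool_pos": TCP position; "tool_rot": TCP orientation; "contact_force": force on the tool from outside, world axes, zero at the start; "wrist_torque": the same for the moment, N m; "opening": finger opening in m; "grip_force": force on a finger pad.
Only numpy, scipy, OpenCV 4.12 (cv2) and the standard library are available. Lean on these libraries where they do the work, as an engineer would, in place of code of your own. Each camera call takes 0.05 s, during which the arm holds its last target. There are 200 camera calls.

## Task

The washed centrifuge bottles have drained and go to the steriliser lying down. Take the two from the slanted draining stand and finish the pyramid on the wire cradle: lay one in the empty seat beside the bottle that already lies there and saddle the other on top, level in the gap between the two, with all three necks pointing the same way and the ends about in line. Set the bottles down, do not let them drop, and leave the bottle that lies there in its seat and everything else on the bench where it is.

Things in the scene. Friction and masses are not known exactly. Their poses are not given: they have to be found in the camera images.
- bottle_lying: Open centrifuge bottle, milky white rigid plastic, 140 mm long, 0.08-0.15 kg: body 56 mm across, domed at base and shoulder, straight-sided from x = -24 to +42 mm; threaded neck 39 mm across (ring 46). Origin on its axis at mid-length, x along the axis from mouth (x = -70 mm) to base. It already lies level in the cradle's -y seat, mouth to the cradle's -x end.
- bottle_a: Open centrifuge bottle, milky white rigid plastic, 140 mm long, 0.08-0.15 kg: body 56 mm across, domed at base and shoulder, straight-sided from x = -24 to +42 mm; threaded neck 39 mm across (ring 46). Origin on its axis at mid-length, x along the axis from mouth (x = -70 mm) to base. At the start in the draining stand's -y place, mouth down at 30 degrees.
- bottle_b: Open centrifuge bottle, milky white rigid plastic, 140 mm long, 0.08-0.15 kg: body 56 mm across, domed at base and shoulder, straight-sided from x = -24 to +42 mm; threaded neck 39 mm across (ring 46). Origin on its axis at mid-length, x along the axis from mouth (x = -70 mm) to base. At the start in the draining stand's +y place, mouth down at 30 degrees.
- bottle_lying_mouth (a point): centre of the mouth of bottle_lying
- bottle_a_mouth (a point): centre of the mouth of bottle_a
- bottle_b_mouth (a point): centre of the mouth of bottle_b
- cradle: Low stainless wire cradle, fixed, 144x136 mm plus end loops. Origin under its middle; x along its four 8 mm rods, z up; -x is the end where the necks point. Seats at y = -41 and +41 mm, each two rods 34 mm apart, tops 22 mm above the bench, between which a bottle settles. Two lower bottles stand 26 mm apart; a third settles in that gap, touching both.
- free_seat (a point): where the axis of a bottle lying in the empty seat passes: y = +41 mm, 45 mm above the bench, mid-length of the cradle; axes as the cradle's
- saddle (a point): where the axis of the bottle on top passes: between the two seats, 83 mm above the bench, mid-length of the cradle; axes as the cradle's
- stand: Slanted wire draining stand over a drip pan 166x156 mm, fixed. Origin under its middle, z up; its rods rise 30 degrees to +x. Two bottles lie on them at y = -41 and +41 mm, mouths down against a stop wire at the low -x end; 26 mm is free between them. Their middles are 85 mm above the bench, 14 mm to -x of the origin; no part of the stand is higher than they are.
- beaker: glass beaker with used tips in it, 66 mm across, 81 mm high, standing behind the work; origin under its middle. Leave it alone.
- timer: white bench timer, 62x66x18 mm, lying flat near the front edge; origin under its middle. Leave it alone.
- tape_roll: roll of brown tape lying flat, 96 mm across, 48 mm high; origin under its middle. Leave it alone.
- marker: white felt marker with a black cap, 134 mm long, 12 mm thick, lying near the front edge; origin under its middle. Leave it alone.
- petri_0: lower of two stacked petri dishes, 58 mm across, 14 mm high each; origin under its middle. Leave it alone.
- petri_1: upper of the two stacked petri dishes; origin under its middle. Leave it alone.

How it is judged:
By the outcome, as a careful person would: the job done as asked, in the order asked, and still so for the second after the job is handed in, with the robot touching nothing.
It also fails if it takes over 51 s, if anything falls off the work surface, if the arm or the gripper's body presses on something with over 40 N, if the wrist force passes 120 N, or if a joint passes its speed limit or range.

## Working session

There is one attempt and no reset: what is moved stays moved. The work goes in short steps, Python scripts to look and compute and a tool call to move; the robot and the scene stay as the last step left them, time stands still between calls to the robot, and variables do not carry over. Pictures are saved under pics/ and viewed, at most 11 in all, crops included, and the job is handed in when it is done.

Besides the shell and the picture viewer there is one more tool, called after "Emit:" by a JSON object that holds its "method" and its "body", one argument or row to a line. step_arm: Moves the arm, as the interface text tells. Its arguments: {"type":"object","properties":{"targets":{"type":"array"},"squeeze":{"type":"number"}},"required":["targets"]}

```bash
mkdir -p pics; python3 - <<'E'
from station import ctrl
import cv2,pickle,numpy as np
o=ctrl.get_obs();print(o)
d={}
for n in("scene","side"):
    d[n]=ctrl.get_image(n);cv2.imwrite(f"pics/{n}0.png",cv2.resize(d[n]["img"][:,:,::-1],(800,600),interpolation=cv2.INTER_CUBIC))
    R=cv2.Rodrigues(np.array(d[n]["rvec"]))[0];print(n,d[n]["fx"],-R.T@np.array(d[n]["tvec"]),R[2])
pickle.dump(d,open("im0.pkl","wb"))
E
```

```text
{'t': 0.0, 'q': array([-1.28302014e+00,  5.33675391e-02,  1.61429923e+00, -1.80458794e-05,
        1.47602049e+00, -1.18988923e-01]), 'dq': array([-0.00110054, -0.00069569,  0.00044431,  0.00125564,  0.00178414,
       -0.00099937]), 'effort': array([ 1.71694533e-03, -3.93677688e+01, -3.70179713e+01, -2.54153622e-05,
        7.07662912e-03,  1.46338536e-06]), 'tool_pos': array([ 0.24709682, -0.57339251,  0.23005329]), 'tool_rot': array([-3.07479795e+00, -6.34130685e-01,  3.05256348e-04]), 'contact_force': array([-0.97288849, -0.01373529, -0.92785229]), 'wrist_torque': array([-0.03001407,  0.0195668 ,  0.04841514]), 'grip_force': 0.0, 'opening': 0.08585055026857286}
scene 398.76929860399304 [0.00667453 0.96824705 0.52315412] [ 0.56009857 -0.67441777 -0.48109277]
side 415.3860494376967 [ 0.52295942 -0.50688608  0.44196963] [ 0.04071158  0.91502967 -0.40132688]
```

View pics/scene0.png

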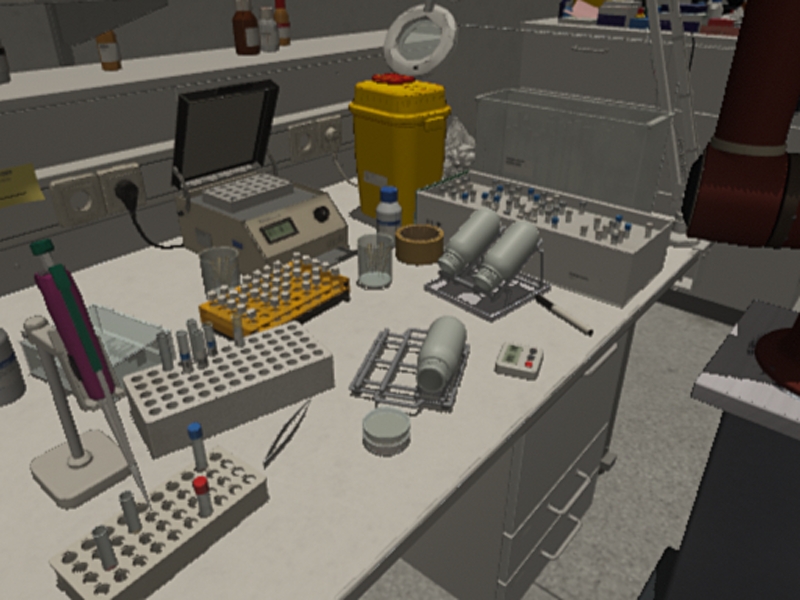

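View pics/side0.png

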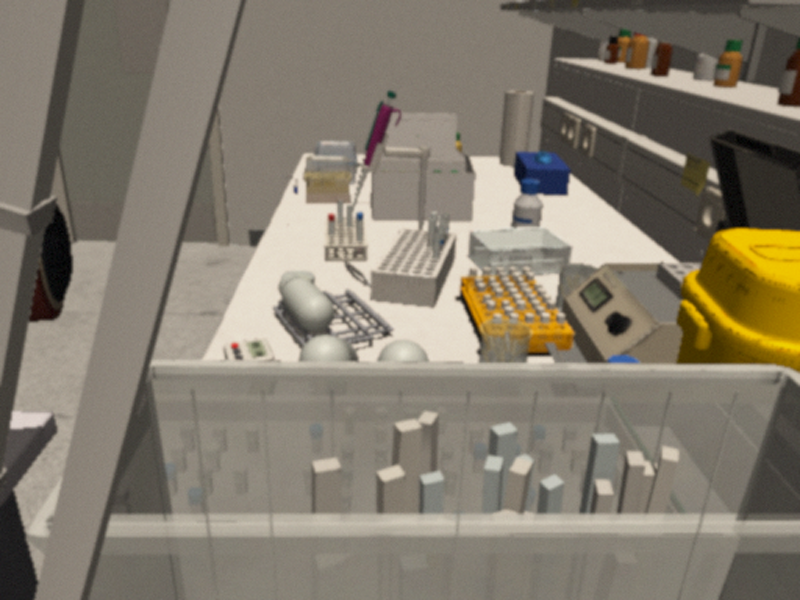

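The scene picture (800x600) shows the stand pan with corners near (425,287), (490,317) and (549,290), and two bottles with mouths at about (450,265) and (487,282). The cradle's lying bottle has its mouth at (432,378), and the free seat is to its left. In the side picture the clear box hides the stand, but the cradle shows at about (330,320).

```bash
cat > h.py <<'E'
import numpy as np,cv2,pickle
from scipy.spatial.transform import Rotation as Ro
def cam(d):
    return cv2.Rodrigues(np.array(d["rvec"],float))[0],np.array(d["tvec"],float).ravel()
def ray(d,u,v,z):
    R,t=cam(d);c=-R.T@t;r=R.T@np.array([(u-d["cx"])/d["fx"],(v-d["cy"])/d["fy"],1]);return c+r*(z-c[2])/r[2]
def proj(d,P):
    R,t=cam(d);p=np.atleast_2d(P)@R.T+t;return np.c_[p[:,0]/p[:,2]*d["fx"]+d["cx"],p[:,1]/p[:,2]*d["fy"]+d["cy"]]
E
python3 - <<'E'
from h import *
d=pickle.load(open("im0.pkl","rb"));s=d["scene"];k=.64
for n,u,v,z in [("pan",425,287,0),("pan",490,317,0),("pan",549,290,0),("botA mid",507,255,.085),("botB mid",470,242,.085),("lying mouth",432,378,.045),("lying base",450,335,.045),("cr",351,390,.018),("cr",453,406,.018),("cr",382,332,.018),("cr",467,345,.018),("petri",386,418,.028),("timer",520,360,.01),("box",480,200,.1),("box",620,300,0),("beaker",375,270,0),("tape",420,250,.0)]: print(n,ray(s,u*k,v*k,z).round(3))
im=s["img"][:,:,::-1]
a=cv2.resize(im[125:275,220:360],None,fx=4,fy=4,interpolation=cv2.INTER_CUBIC)
cv2.imwrite("pics/c1.png",a)
E
```

```text
pan [0.609 0.187 0.   ]
pan [0.463 0.2   0.   ]
pan [0.434 0.053 0.   ]
botA mid [0.478 0.136 0.085]
botB mid [0.555 0.133 0.085]
lying mouth [0.396 0.445 0.045]
lying base [0.439 0.346 0.045]
cr [0.483 0.505 0.018]
cr [0.361 0.445 0.018]
cr [0.548 0.371 0.018]
cr [0.428 0.317 0.018]
petri [0.402 0.527 0.028]
timer [0.354 0.289 0.01 ]
box [ 0.638 -0.02   0.1  ]
box [0.323 0.005 0.   ]
beaker [0.723 0.195 0.   ]
tape [0.715 0.069 0.   ]
```

View pics/c1.png

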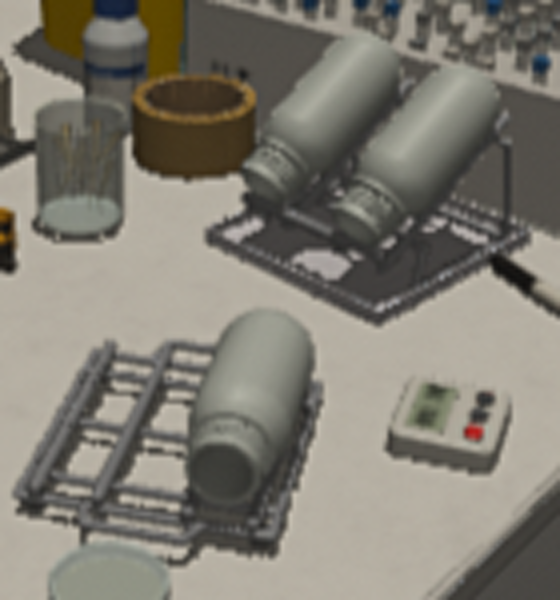

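The crop (4x, offset 220,125) shows the stand's pan corners at about (207,237), (380,322) and (528,235). The lying bottle's mouth is at (222,472) and the free seat is to its left, all clear of clutter. Next I move up and over for a wrist view.

Emit:
{"method": "step_arm", "body": {
  "targets": [
    {"travel": [0,0,0.4],"angular": [0,0,0],"gripper": 1},
    {"travel": [0,0,0.4],"angular": [0,0,0],"gripper": 1},
    {"travel": [0,0,0.4],"angular": [0,0,0],"gripper": 1},
    {"travel": [0,0,0.4],"angular": [0,0,0],"gripper": 1},
    {"travel": [0,0,0.4],"angular": [0,0,0],"gripper": 1},
    {"travel": [0.3,0.4,0.4],"angular": [0,0,0.74],"gripper": 1},
    {"travel": [0.3,0.4,0.4],"angular": [0,0,0.74],"gripper": 1},
    {"travel": [0.3,0.4,0.4],"angular": [0,0,0.74],"gripper": 1},
    {"travel": [0.3,0.4,0.4],"angular": [0,0,0.74],"gripper": 1},
    {"travel": [0.3,0.4,0.4],"angular": [0,0,0.74],"gripper": 1}
  ]
}}

```text
t: 1.1
tool_pos: [0.398, -0.3722, 0.4708]
tool_rot: [-2.764, -1.492, 0.0]
contact_force: [1.3, -0.9, 0.6]
opening: 0.0856
grip_force: 0.0
```

Emit:
{"method": "step_arm", "body": {
  "targets": [
    {"travel": [0,0.9,0],"angular": [0,0,0.74],"gripper": 0.8},
    {"travel": [0,0.9,0],"angular": [0,0,0.74],"gripper": 0.8},
    {"travel": [0,0.9,0],"angular": [0,0,0.74],"gripper": 0.8},
    {"travel": [0,0.9,0],"angular": [0,0,0.74],"gripper": 0.8},
    {"travel": [0,0.9,0],"angular": [0,0,0.74],"gripper": 0.8},
    {"travel": [0,0.9,0],"angular": [0,0,0.74],"gripper": 0.8},
    {"travel": [0,0.9,0],"angular": [0,0,0.74],"gripper": 0.8},
    {"travel": [0,0.9,0],"angular": [0,0,0.74],"gripper": 0.8},
    {"travel": [0,0.9,0],"angular": [0,0,0.74],"gripper": 0.8},
    {"travel": [0,0.9,0],"angular": [0,0,0.74],"gripper": 0.8}
  ]
}}

```text
t: 2.1
tool_pos: [0.3966, 0.128, 0.471]
tool_rot: [2.223, 2.219, 0.0]
contact_force: [1.2, -0.1, 0.7]
opening: 0.0686
grip_force: 0.0
```

```bash
python3 - <<'E'
from h import *
from station import ctrl
w=ctrl.get_image("wrist");o=ctrl.get_obs();print(o)
pickle.dump((w,o),open("w1.pkl","wb"))
R,t=cam(w);print(-R.T@t,R)
cv2.imwrite("pics/w1.png",cv2.resize(w["img"][:,:,::-1],(800,600),interpolation=cv2.INTER_CUBIC))
E
```

```text
{'t': 2.15, 'q': array([ 0.14623133, -0.46743533,  1.66803902,  0.00559589,  1.94152892,
        0.13852207]), 'dq': array([-0.13078984, -0.01547504,  0.01297112, -0.05958777,  0.03115846,
       -0.21883331]), 'effort': array([ -5.24234489, -16.6606611 , -37.46947646,  -1.27855103,
        -0.07768008,   0.40219327]), 'tool_pos': array([0.39551046, 0.1347258 , 0.4706043 ]), 'tool_rot': array([-2.20743482, -2.22903001, -0.00422823]), 'contact_force': array([-2.21715176,  1.70328788, -1.48860599]), 'wrist_torque': array([ 0.04773701,  0.07307159, -0.01871083]), 'grip_force': 0.0, 'opening': 0.06832673062194686}
[0.39711047 0.20179953 0.61246565] [[ 9.99998818e-01 -1.52044756e-03 -2.27775121e-04]
 [-1.38440873e-03 -9.54972653e-01  2.96690607e-01]
 [-6.68621520e-04 -2.96689941e-01 -9.54973629e-01]]
```

View pics/w1.png

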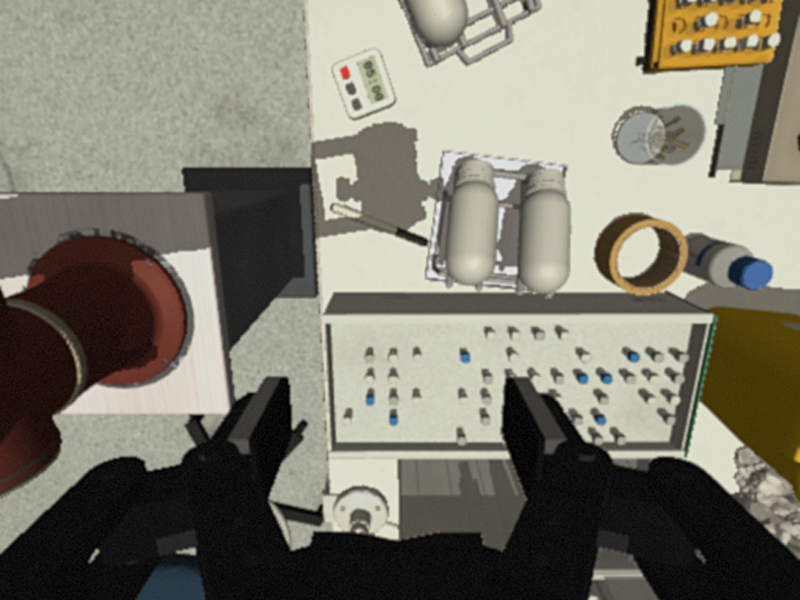

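The wrist picture shows both stand bottles from above: bottle_a has its neck at (475,170) and base at (470,270), and bottle_b its neck at (545,182) and base at (545,280). The pan corners are at (443,152) and (567,163), and the cradle is partly visible at the top. I'll shift +y to get the cradle into view, then fit the contours.

Emit:
{"method": "step_arm", "body": {
  "targets": [
    {"travel": [0,0.3,0],"angular": [0,0,0],"gripper": 0.8},
    {"travel": [0,0.3,0],"angular": [0,0,0],"gripper": 0.8},
    {"travel": [0,0.3,0],"angular": [0,0,0],"gripper": 0.8},
    {"travel": [0,0.3,0],"angular": [0,0,0],"gripper": 0.8},
    {"travel": [0,0.3,0],"angular": [0,0,0],"gripper": 0.8},
    {"travel": [0,0.3,0],"angular": [0,0,0],"gripper": 0.8},
    {"travel": [0,0.3,0],"angular": [0,0,0],"gripper": 0.8}
  ]
}}

```text
t: 2.85
tool_pos: [0.3974, 0.3052, 0.4713]
tool_rot: [2.224, 2.218, -0.0]
contact_force: [0.7, -0.4, -0.9]
opening: 0.068
grip_force: 0.0
```

```bash
cat >> h.py <<'E'
# bottle profile (x from mouth, radius)
PR=[(-70,19.5),(-50,19.5),(-44,19.5),(-38,22),(-31,26),(-24,28),(42,28),(52,26.5),(60,23),(66,17),(70,9)]
TH=np.linspace(0,2*np.pi,60)
BP=np.concatenate([np.c_[np.full(60,x),r*np.cos(TH),r*np.sin(TH)] for x,r in PR])/1000
def place(p,off,tilt=0):  # p=(x,y,yaw): frame on bench; off: bottle origin in frame
    P=Ro.from_euler("y",-tilt).apply(BP)+off
    return Ro.from_euler("z",p[2]).apply(P)+[p[0],p[1],0]
def contour(d,P):
    h=cv2.convexHull(proj(d,P).astype(np.float32))[:,0]
    h=np.r_[h,h[:1]];L=np.r_[0,np.cumsum(np.linalg.norm(np.diff(h,axis=0),axis=1))]
    s=np.arange(0,L[-1],.7);q=np.c_[np.interp(s,L,h[:,0]),np.interp(s,L,h[:,1])]
    n=np.roll(q,-1,0)-np.roll(q,1,0);n=np.c_[n[:,1],-n[:,0]];n/=np.linalg.norm(n,axis=1)[:,None]+1e-9
    return q,n
def score(d,P):
    q,n=contour(d,P);g=cv2.GaussianBlur(d["img"],(0,0),.8).astype(np.float32)
    f=lambda a:cv2.remap(g,a[:,0].astype(np.float32)[None],a[:,1].astype(np.float32)[None],cv2.INTER_LINEAR)[0]
    e=np.linalg.norm(f(q+1.2*n)-f(q-1.2*n),axis=1)
    return np.mean(np.minimum(e,60))
SO=[([-.014,-.041,.085],np.pi/6),([-.014,.041,.085],np.pi/6)]
CO=[([0,-.041,.045],0)]
def fit(ds,O,p0):
    from scipy.optimize import differential_evolution
    f=lambda p:-sum(score(d,place(p,*o)) for d in ds for o in O)
    b=[(p0[0]-.03,p0[0]+.03),(p0[1]-.03,p0[1]+.03),(p0[2]-.25,p0[2]+.25)]
    return differential_evolution(f,b,seed=1,maxiter=40,popsize=12,tol=1e-4)
E
python3 - <<'E'
from h import *
from station import ctrl
w2=ctrl.get_image("wrist");o=ctrl.get_obs();print(o["tool_pos"],o["tool_rot"],o["opening"])
pickle.dump((w2,o),open("w2.pkl","wb"))
d0=pickle.load(open("im0.pkl","rb"));w1=pickle.load(open("w1.pkl","rb"))[0]
out=[]
for nm,O,p0,ds in [("stand",SO,(.515,.125,-1.57),[d0["scene"],w1,w2]),("cradle",CO,(.455,.41,-1.17),[d0["scene"],w2,d0["side"]])]:
    fr=[fit([d],O,p0) for d in ds]; a=fit(ds,O,p0)
    for r in fr+[a]: print(nm,r.x.round(4),round(r.fun,1))
    out.append(a.x)
ims=[]
for d in (d0["scene"],w2):
    im=cv2.resize(d["img"][:,:,::-1],None,fx=3,fy=3,interpolation=cv2.INTER_CUBIC)
    for p,O in ((out[0],SO),(out[1],CO),(out[1],[([0,.041,.045],0)])):
        for o in O: cv2.polylines(im,[np.int32(contour(d,place(p,*o))[0]*3+1)],True,(0,0,255),1)
        x=np.array([[-.072,-.068,.02],[.072,-.068,.02],[.072,.068,.02],[-.072,.068,.02]]) if O is not SO else np.array([[-.083,-.078,0],[.083,-.078,0],[.083,.078,0],[-.083,.078,0]])
        cv2.polylines(im,[np.int32(proj(d,Ro.from_euler("z",p[2]).apply(x)+[p[0],p[1],0])*3+1)],True,(255,0,0),1)
    ims.append(im)
a=ims[0][375:825,640:1040];b=ims[1]
q=proj(w2,[[.49,.27,.03]])[0]*3;x0=int(max(0,min(q[0]-400,b.shape[1]-400)))
cv2.imwrite("pics/f1.png",np.hstack([cv2.resize(a,(400,450)),cv2.resize(b[0:1000,620:1420],(400,500))[:450]]))
pickle.dump(out,open("poses.pkl","wb"))
E
```

```text
[0.39748089 0.30500811 0.47151575] [2.22477494e+00 2.21762431e+00 4.65177145e-04] 0.0681446517236343
stand [ 0.5151  0.1171 -1.6746] -74.7
stand [ 0.5197  0.1153 -1.6389] -83.6
stand [ 0.5202  0.1118 -1.6594] -76.0
stand [ 0.5198  0.1113 -1.6572] -223.2
cradle [ 0.4411  0.437  -1.1066] -41.2
cradle [ 0.4626  0.3992 -1.1314] -46.5
cradle [ 0.466   0.4169 -1.1054] -42.4
cradle [ 0.4639  0.399  -1.1197] -106.6
```

View pics/f1.png

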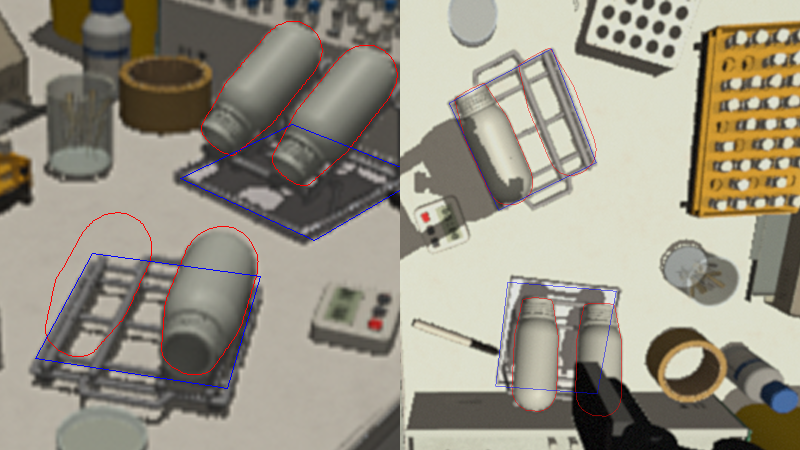

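The contours fit well in the wrist view; the scene view is off by a few mm. I'll take two more central wrist views, one of the cradle and one of the stand, to tighten the poses.

Emit:
{"method": "step_arm", "body": {
  "targets": [
    {"travel": [0.1,0.25,-0.1],"angular": [0,0,0],"gripper": 0.8},
    {"travel": [0.1,0.25,-0.1],"angular": [0,0,0],"gripper": 0.8},
    {"travel": [0.1,0.25,-0.1],"angular": [0,0,0],"gripper": 0.8},
    {"travel": [0.1,0.25,-0.1],"angular": [0,0,0],"gripper": 0.8},
    {"travel": [0.1,0.25,-0.1],"angular": [0,0,0],"gripper": 0.8},
    {"travel": [0.1,0.25,-0.1],"angular": [0,0,0],"gripper": 0.8},
    {"travel": [0.1,0.25,-0.1],"angular": [0,0,0],"gripper": 0.8}
  ]
}}

```text
t: 3.6
tool_pos: [0.4577, 0.4548, 0.4131]
tool_rot: [2.225, 2.218, 0.004]
contact_force: [0.3, -0.3, 0.4]
opening: 0.0683
grip_force: 0.0
```

```bash
python3 - <<'E'
from h import *
from station import ctrl
pickle.dump((ctrl.get_image("wrist"),ctrl.get_obs()),open("w3.pkl","wb"))
E
```

Emit:
{"method": "step_arm", "body": {
  "targets": [
    {"travel": [0.1,-0.5,0],"angular": [0,0,0],"gripper": 0.8},
    {"travel": [0.1,-0.5,0],"angular": [0,0,0],"gripper": 0.8},
    {"travel": [0.1,-0.5,0],"angular": [0,0,0],"gripper": 0.8},
    {"travel": [0.1,-0.5,0],"angular": [0,0,0],"gripper": 0.8},
    {"travel": [0.1,-0.5,0],"angular": [0,0,0],"gripper": 0.8},
    {"travel": [0.1,-0.5,0],"angular": [0,0,0],"gripper": 0.8},
    {"travel": [0.1,-0.5,0],"angular": [0,0,0],"gripper": 0.8},
    {"travel": [0.1,-0.5,0],"angular": [0,0,0],"gripper": 0.8},
    {"travel": [0.1,-0.5,0],"angular": [0,0,0],"gripper": 0.8}
  ]
}}

```text
t: 4.55
tool_pos: [0.5169, 0.1565, 0.4121]
tool_rot: [2.223, 2.22, 0.002]
contact_force: [-1.0, -0.1, 0.9]
opening: 0.0685
grip_force: 0.0
```

```bash
python3 - <<'E'
from h import *
from station import ctrl
pickle.dump((ctrl.get_image("wrist"),ctrl.get_obs()),open("w4.pkl","wb"))
w1,w2,w3,w4=[pickle.load(open(f"w{i}.pkl","rb"))[0] for i in (1,2,3,4)]
o=pickle.load(open("w4.pkl","rb"))[1];print(o["tool_pos"],o["tool_rot"],o["q"])
sc=pickle.load(open("im0.pkl","rb"))["scene"]
S=fit([w1,w4],SO,(.52,.113,-1.65));S4=fit([w4],SO,(.52,.113,-1.65));C3=fit([w3],CO,(.463,.399,-1.12));C=fit([w2,w3],CO,(.463,.399,-1.12))
for r in (S,S4,C3,C):print(r.x.round(4),r.fun)
pickle.dump([S.x,C.x],open("poses.pkl","wb"))
ims=[]
for d in (w3,w4):
    im=cv2.resize(d["img"][:,:,::-1],None,fx=4,fy=4,interpolation=cv2.INTER_CUBIC)
    for p,O in ((S.x,SO),(C.x,CO),(C.x,[([0,.041,.045],0)])):
        for o in O: cv2.polylines(im,[np.int32(contour(d,place(p,*o))[0]*4+1)],True,(0,0,255),1)
        if O is SO: L=[np.array([[-.083,-.078,0],[.083,-.078,0],[.083,.078,0],[-.083,.078,0]])]
        else: L=[np.array([[-.072,y,.022],[.072,y,.022]]) for y in (-.058,-.024,.024,.058)]
        for x in L: cv2.polylines(im,[np.int32(proj(d,Ro.from_euler("z",p[2]).apply(x)+[p[0],p[1],0])*4+1)],True,(255,0,0),1)
    c=(C.x if d is w3 else S.x);q=proj(d,[[c[0],c[1],.04]])[0]*4
    x0=int(np.clip(q[0]-400,0,2048-800));y0=int(np.clip(q[1]-450,0,1536-900))
    ims.append(cv2.resize(im[y0:y0+900,x0:x0+800],(400,450),interpolation=cv2.INTER_AREA))
cv2.imwrite("pics/f2.png",np.hstack(ims))
E
```

```text
[0.51687475 0.15699982 0.41189905] [2.22165521e+00 2.22092735e+00 1.69395877e-03] [ 1.56856449e-01 -1.92558152e-01  1.55118464e+00  4.73048680e-04
  1.78196911e+00  1.57283506e-01]
[ 0.5201  0.1105 -1.6746] -171.37319946289062
[ 0.5202  0.1112 -1.6787] -90.1661376953125
[ 0.4667  0.3994 -1.1543] -50.70968246459961
[ 0.4613  0.4013 -1.1312] -84.38728332519531
```

View pics/f2.png

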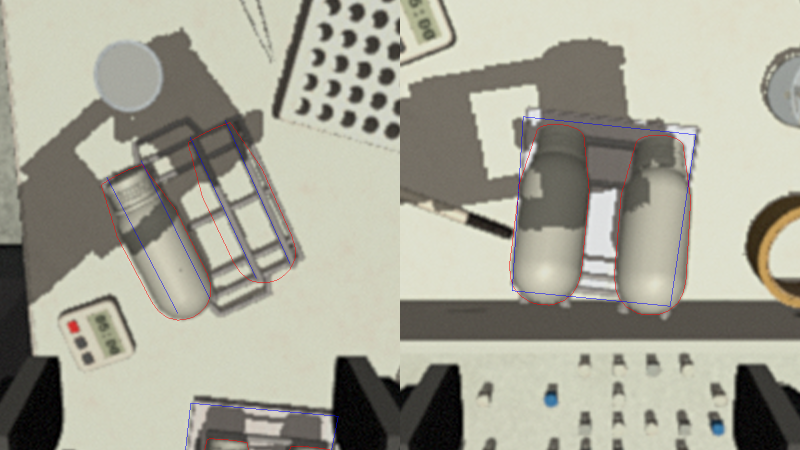

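The overlays match. The stand is at (0.520, 0.111), yaw -1.677, and its red bottle outlines follow both bottles. The cradle is at (0.4615, 0.401), yaw -1.131, and its blue rod lines fall on the free seat's rods. Next I plan the grasp of bottle_b.

```bash
cat >> h.py <<'E'
S=(.5202,.111,-1.677);C=(.4615,.401,-1.131)
def unit(y): return np.array([np.cos(y),np.sin(y),0])
def orient(yaw_y,a):
    y=unit(yaw_y);z=np.array(a);return Ro.from_matrix(np.c_[np.cross(y,z),y,z])
def stand_grasp(sgn,depth,s=.005,back=0):
    xs,ys=unit(S[2]),unit(S[2]+np.pi/2)
    o=np.array([S[0],S[1],.085])-.014*xs+sgn*.041*ys
    u=.8660*xs+[0,0,.5];a=.5*xs-[0,0,.8660]
    return o+s*u+(depth-back)*a,orient(S[2]+np.pi/2,a)
def cradle_tcp(y,z,depth,s=.005):
    xs,ys=unit(C[2]),unit(C[2]+np.pi/2)
    return np.array([C[0],C[1],z-depth])+s*xs+y*ys,orient(C[2]+np.pi/2,[0,0,-1.])
def delta(cur,tgt):
    print("travel",((tgt[0]-cur[0])/.6).round(4),"ang",((tgt[1]*cur[1].inv()).as_rotvec()/(np.pi/4)).round(3),"| tgt",tgt[0].round(4))
def here():
    from station import ctrl
    o=ctrl.get_obs();return o["tool_pos"],Ro.from_rotvec(o["tool_rot"])
E
python3 - <<'E'
from h import *
h=here();a=stand_grasp(1,.020,back=.13);g=stand_grasp(1,.020)
delta(h,a);delta(a,g)
E
```

```text
travel [ 0.0849  0.0233 -0.3819] ang [-0.667  0.037 -0.132] | tgt [0.5678 0.171  0.1828]
travel [-0.0115 -0.1077 -0.1876] ang [0. 0. 0.] | tgt [0.5609 0.1063 0.0702]
```

Emit:
{"method": "step_arm", "body": {
  "targets": [
    {"travel": [0.085,0.0233,-0.382],"angular": [-0.667,0.037,-0.132],"gripper": 0.8},
    {"travel": [0.085,0.0233,-0.382],"angular": [-0.667,0.037,-0.132],"gripper": 0.8},
    {"travel": [0.085,0.0233,-0.382],"angular": [-0.667,0.037,-0.132],"gripper": 0.8},
    {"travel": [0.085,0.0233,-0.382],"angular": [-0.667,0.037,-0.132],"gripper": 0.8},
    {"travel": [0.085,0.0233,-0.382],"angular": [-0.667,0.037,-0.132],"gripper": 0.8},
    {"travel": [0.085,0.0233,-0.382],"angular": [-0.667,0.037,-0.132],"gripper": 0.8},
    {"travel": [0.085,0.0233,-0.382],"angular": [-0.667,0.037,-0.132],"gripper": 0.8},
    {"travel": [0.085,0.0233,-0.382],"angular": [-0.667,0.037,-0.132],"gripper": 0.8},
    {"travel": [0.085,0.0233,-0.382],"angular": [-0.667,0.037,-0.132],"gripper": 0.8}
  ]
}}

```text
t: 5.5
tool_pos: [0.5697, 0.1705, 0.186]
tool_rot: [2.04, 1.828, -0.539]
contact_force: [0.1, -0.2, 0.8]
opening: 0.0679
grip_force: 0.0
```

```bash
python3 - <<'E'
from h import *
from station import ctrl
w=ctrl.get_image("wrist");h=here();g=stand_grasp(1,.020)
delta(h,g);print(ctrl.get_obs()["q"],h[0])
im=w["img"][:,:,::-1].copy()
for y in (-.041,.041): cv2.polylines(im,[np.int32(contour(w,place(S,[-.014,y,.085],np.pi/6))[0])],True,(0,0,255),1)
cv2.imwrite("pics/g1.png",im)
E
```

```text
travel [-0.0143 -0.1067 -0.1923] ang [-0.002  0.006  0.002] | tgt [0.5609 0.1063 0.0702]
[ 0.37439901  0.19459957  1.59964333 -0.45961669  1.60075433  0.52933853] [0.56949417 0.17033953 0.18558004]
```

View pics/g1.png

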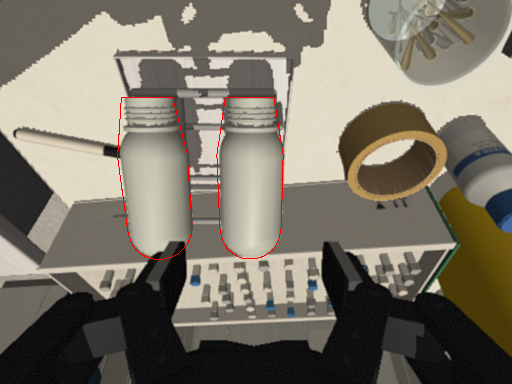

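The outlines and the finger gap (185–322, centre 253) line up with bottle_b's centre at 251. I descend and grip.

Emit:
{"method": "step_arm", "body": {
  "targets": [
    {"travel": [-0.005,-0.036,-0.064],"angular": [0,0,0],"gripper": 0.8},
    {"travel": [-0.01,-0.071,-0.128],"angular": [0,0,0],"gripper": 0.8},
    {"travel": [-0.0143,-0.1067,-0.192],"angular": [0,0,0],"gripper": 0.8},
    {"travel": [-0.0143,-0.1067,-0.192],"angular": [0,0,0],"gripper": 0.8},
    {"travel": [-0.0143,-0.1067,-0.192],"angular": [0,0,0],"gripper": 0.8}
  ],
  "squeeze": 35
}}

```text
t: 6.05
tool_pos: [0.5601, 0.1056, 0.068]
tool_rot: [2.04, 1.829, -0.546]
contact_force: [0.1, 0.0, 0.1]
opening: 0.0684
grip_force: 0.0
```

Emit:
{"method": "step_arm", "body": {
  "targets": [
    {"travel": [0,0,0],"angular": [0,0,0],"gripper": 0.4},
    {"travel": [0,0,0],"angular": [0,0,0],"gripper": 0.4},
    {"travel": [0,0,0],"angular": [0,0,0],"gripper": 0.4},
    {"travel": [0,0,0],"angular": [0,0,0],"gripper": 0.4},
    {"travel": [0,0,0],"angular": [0,0,0],"gripper": 0.4}
  ]
}}

```text
t: 6.55
tool_pos: [0.5615, 0.1069, 0.0693]
tool_rot: [2.038, 1.829, -0.542]
contact_force: [1.2, 2.6, 6.0]
opening: 0.0551
grip_force: 37.5
```

```bash
python3 - <<'E'
from h import *
h=here();g=stand_grasp(1,.020)
delta(h,g);l=(h[0]+[0,0,.15],cradle_tcp(0,0,0)[1]);c=cradle_tcp(.041,.045,.020)
up=(c[0]+[0,0,.10],c[1]);delta(h,up);delta(h,(h[0],up[1]))
E
```

```text
travel [-0.0009 -0.0009  0.0014] ang [0.    0.005 0.001] | tgt [0.5609 0.1063 0.0702]
travel [-0.1012  0.5117  0.0928] ang [0.665 0.116 0.681] | tgt [0.5007 0.4139 0.125 ]
travel [0. 0. 0.] ang [0.665 0.116 0.681] | tgt [0.5615 0.1069 0.0693]
```

Gripped at 55 mm opening. I lift clear along the approach line, level out and carry the bottle to above the free seat.

Emit:
{"method": "step_arm", "body": {
  "targets": [
    {"travel": [0.003,0.03,0.05],"angular": [0,0,0],"gripper": 0.4},
    {"travel": [0.006,0.06,0.11],"angular": [0,0,0],"gripper": 0.4},
    {"travel": [0.01,0.09,0.18],"angular": [0,0,0],"gripper": 0.4},
    {"travel": [0.01,0.12,0.25],"angular": [0.07,0.01,0.07],"gripper": 0.4},
    {"travel": [-0.01,0.18,0.27],"angular": [0.18,0.03,0.18],"gripper": 0.4},
    {"travel": [-0.03,0.24,0.27],"angular": [0.29,0.05,0.29],"gripper": 0.4},
    {"travel": [-0.05,0.31,0.27],"angular": [0.4,0.07,0.4],"gripper": 0.4},
    {"travel": [-0.07,0.38,0.27],"angular": [0.51,0.09,0.51],"gripper": 0.4},
    {"travel": [-0.09,0.45,0.27],"angular": [0.6,0.105,0.61],"gripper": 0.4},
    {"travel": [-0.101,0.512,0.25],"angular": [0.665,0.116,0.681],"gripper": 0.4}
  ]
}}

```text
t: 7.55
tool_pos: [0.4986, 0.4155, 0.2192]
tool_rot: [-1.676, -2.655, -0.003]
contact_force: [0.6, -0.1, -0.5]
opening: 0.0548
grip_force: 37.8
```

Emit:
{"method": "step_arm", "body": {
  "targets": [
    {"travel": [0,0,0],"angular": [0,0,0],"gripper": 0.4},
    {"travel": [0,0,0],"angular": [0,0,0],"gripper": 0.4},
    {"travel": [0,0,0],"angular": [0,0,0],"gripper": 0.4}
  ]
}}

```text
t: 7.85
tool_pos: [0.4992, 0.4126, 0.2168]
tool_rot: [-1.682, -2.652, 0.007]
contact_force: [0.1, -0.2, -1.0]
opening: 0.055
grip_force: 37.8
```

```bash
python3 - <<'E'
from h import *
from station import ctrl
w=ctrl.get_image("wrist");s=ctrl.get_image("scene");o=ctrl.get_obs();h=here()
pickle.dump((w,s,o),open("w5.pkl","wb"));print(o["contact_force"],o["opening"],o["q"],h[0])
c=cradle_tcp(.041,.045,.020);delta(h,c)
a=w["img"][:,:,::-1].copy();b=s["img"][:,:,::-1].copy()
# expected held-bottle contour at current pose & lying bottle
P=place((h[0][0],h[0][1],C[2]),[-.005,0,h[0][2]+.020])
for d,i in((w,a),(s,b)):
    for Q in (P,place(C,*CO[0])): cv2.polylines(i,[np.int32(contour(d,Q)[0])],True,(0,0,255),1)
cv2.imwrite("pics/h1.png",np.hstack([cv2.resize(a,None,fx=.9,fy=.9),cv2.resize(b[120:293,200:330],(260,346))]))
E
```

```text
[ 0.34748116 -0.50013799 -2.14763903] 0.05498422276630052 [ 5.75758690e-01  1.16605311e-01  1.56867768e+00 -5.96868674e-04
  1.45984482e+00  1.36083178e-01] [0.49952452 0.41251723 0.21725976]
travel [ 0.002   0.0024 -0.3204] ang [ 0.003 -0.003  0.   ] | tgt [0.5007 0.4139 0.025 ]
```

View pics/h1.png

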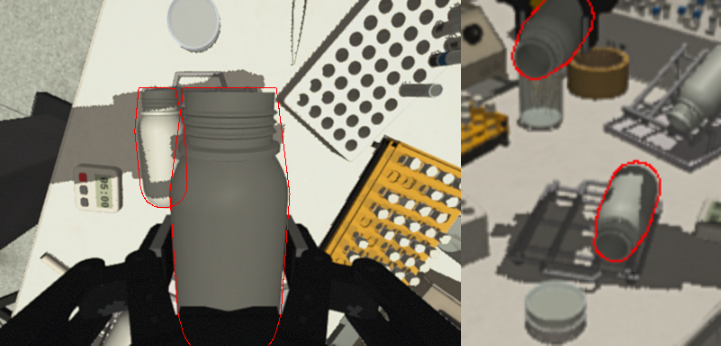

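The held bottle sits as modelled, with its mouth about 2 mm toward the base side, and the seat below is clear. I descend to just above the seat.

Emit:
{"method": "step_arm", "body": {
  "targets": [
    {"travel": [0.0006,0.0054,-0.07],"angular": [0.003,-0.003,0],"gripper": 0.4},
    {"travel": [0.0006,0.0054,-0.14],"angular": [0.003,-0.003,0],"gripper": 0.4},
    {"travel": [0.0006,0.0054,-0.21],"angular": [0.003,-0.003,0],"gripper": 0.4},
    {"travel": [0.0006,0.0054,-0.26],"angular": [0.003,-0.003,0],"gripper": 0.4},
    {"travel": [0.0006,0.0054,-0.29],"angular": [0.003,-0.003,0],"gripper": 0.4},
    {"travel": [0.0006,0.0054,-0.305],"angular": [0.003,-0.003,0],"gripper": 0.4},
    {"travel": [0.0006,0.0054,-0.31],"angular": [0.003,-0.003,0],"gripper": 0.4},
    {"travel": [0.0006,0.0054,-0.31],"angular": [0.003,-0.003,0],"gripper": 0.4}
  ]
}}

```text
t: 8.75
tool_pos: [0.5005, 0.4169, 0.0324]
tool_rot: [1.682, 2.653, 0.003]
contact_force: [0.5, 0.9, -1.1]
opening: 0.0549
grip_force: 37.9
```

Emit:
{"method": "step_arm", "body": {
  "targets": [
    {"travel": [0,0,-0.003],"angular": [0,0,0],"gripper": 0.4},
    {"travel": [0,0,-0.006],"angular": [0,0,0],"gripper": 0.4},
    {"travel": [0,0,-0.006],"angular": [0,0,0],"gripper": 0.4}
  ]
}}

```text
t: 9.05
tool_pos: [0.4998, 0.4167, 0.028]
tool_rot: [-1.682, -2.653, -0.001]
contact_force: [0.2, -0.6, -1.0]
opening: 0.0549
grip_force: 37.9
```

Emit:
{"method": "step_arm", "body": {
  "targets": [
    {"travel": [0,0,-0.002],"angular": [0,0,0],"gripper": 0.4},
    {"travel": [0,0,-0.004],"angular": [0,0,0],"gripper": 0.4},
    {"travel": [0,0,-0.004],"angular": [0,0,0],"gripper": 0.4}
  ]
}}

```text
t: 9.35
tool_pos: [0.4998, 0.4166, 0.0253]
tool_rot: [-1.682, -2.653, -0.001]
contact_force: [0.5, 0.5, -0.1]
opening: 0.0547
grip_force: 37.9
```

Emit:
{"method": "step_arm", "body": {
  "targets": [
    {"travel": [0,0,-0.0015],"angular": [0,0,0],"gripper": 0.4},
    {"travel": [0,0,-0.0025],"angular": [0,0,0],"gripper": 0.4},
    {"travel": [0,0,-0.0025],"angular": [0,0,0],"gripper": 0.4}
  ]
}}

```text
t: 9.65
tool_pos: [0.5005, 0.4171, 0.0248]
tool_rot: [1.682, 2.653, 0.003]
contact_force: [0.2, 0.1, 5.3]
opening: 0.055
grip_force: 38.4
```

Contact at the predicted height (5 N). I open to 68 mm only, then rise.

Emit:
{"method": "step_arm", "body": {
  "targets": [
    {"travel": [0,0,0],"angular": [0,0,0],"gripper": 0.68},
    {"travel": [0,0,0],"angular": [0,0,0],"gripper": 0.74},
    {"travel": [0,0,0],"angular": [0,0,0],"gripper": 0.8},
    {"travel": [0,0,0],"angular": [0,0,0],"gripper": 0.8},
    {"travel": [0,0,0],"angular": [0,0,0],"gripper": 0.8},
    {"travel": [0,0,0.02],"angular": [0,0,0],"gripper": 0.8},
    {"travel": [0,0,0.07],"angular": [0,0,0],"gripper": 0.8},
    {"travel": [0,0,0.14],"angular": [0,0,0],"gripper": 0.8},
    {"travel": [0,0,0.22],"angular": [0,0,0],"gripper": 0.8},
    {"travel": [0,0,0.3],"angular": [0,0,0],"gripper": 0.8}
  ]
}}

```text
t: 10.65
tool_pos: [0.4991, 0.4162, 0.2058]
tool_rot: [-1.682, -2.653, 0.0]
contact_force: [0.5, 0.9, 0.6]
opening: 0.0683
grip_force: 0.0
```

Emit:
{"method": "step_arm", "body": {
  "targets": [
    {"travel": [0,0,0.3],"angular": [0,0,0],"gripper": 0.8},
    {"travel": [0,0,0.3],"angular": [0,0,0],"gripper": 0.8},
    {"travel": [0,0,0.3],"angular": [0,0,0],"gripper": 0.8},
    {"travel": [0,0,0.3],"angular": [0,0,0],"gripper": 0.8}
  ]
}}

```text
t: 11.05
tool_pos: [0.4998, 0.4167, 0.3905]
tool_rot: [1.681, 2.651, 0.011]
contact_force: [-0.1, 0.5, -0.4]
opening: 0.0683
grip_force: 0.0
```

```bash
python3 - <<'E'
from h import *
from station import ctrl
w=ctrl.get_image("wrist");h=here();print(h[0])
pickle.dump(w,open("w6.pkl","wb"))
a=w["img"][:,:,::-1].copy()
for y in(-.041,.041): cv2.polylines(a,[np.int32(contour(w,place(C,[0,y,.045]))[0])],True,(0,0,255),1)
cv2.imwrite("pics/p1.png",a)
for y in(-.041,.041):
    r=fit([w],[([0,y,.045],0)],C);print(y,r.x.round(4),r.fun)
delta(h,stand_grasp(-1,.0115,back=.14));delta(stand_grasp(-1,.0115,back=.14),stand_grasp(-1,.0115))
E
```

```text
[0.50069226 0.41726533 0.3955772 ]
-0.041 [ 0.4658  0.3992 -1.1515] -40.086490631103516
0.041 [ 0.4635  0.4029 -1.1352] -36.797122955322266
travel [-0.0224 -0.3807 -0.328 ] ang [-0.672 -0.095 -0.685] | tgt [0.4873 0.1888 0.1988]
travel [-0.0124 -0.116  -0.2021] ang [0. 0. 0.] | tgt [0.4798 0.1192 0.0775]
```

View pics/p1.png

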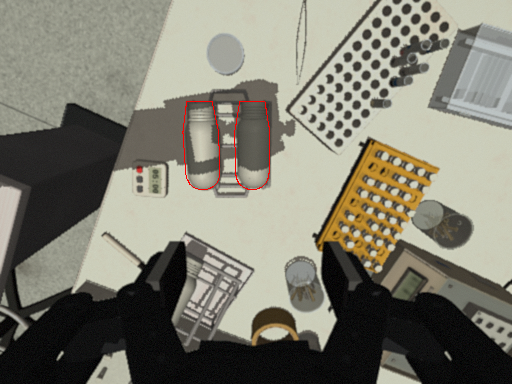

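Both lower bottles lie in their seats with mouths level at row 101 and bases at row 188, as predicted. Now bottle_a, gripped higher on the body so the fingertips clear the lower bottles.

Emit:
{"method": "step_arm", "body": {
  "targets": [
    {"travel": [-0.0224,-0.3807,0],"angular": [-0.336,-0.048,-0.34],"gripper": 0.8},
    {"travel": [-0.0224,-0.3807,0],"angular": [-0.336,-0.048,-0.34],"gripper": 0.8},
    {"travel": [-0.0224,-0.3807,-0.1],"angular": [-0.672,-0.095,-0.685],"gripper": 0.8},
    {"travel": [-0.0224,-0.3807,-0.2],"angular": [-0.672,-0.095,-0.685],"gripper": 0.8},
    {"travel": [-0.0224,-0.3807,-0.328],"angular": [-0.672,-0.095,-0.685],"gripper": 0.8},
    {"travel": [-0.0224,-0.3807,-0.328],"angular": [-0.672,-0.095,-0.685],"gripper": 0.8},
    {"travel": [-0.0224,-0.3807,-0.328],"angular": [-0.672,-0.095,-0.685],"gripper": 0.8},
    {"travel": [-0.0224,-0.3807,-0.328],"angular": [-0.672,-0.095,-0.685],"gripper": 0.8},
    {"travel": [-0.0224,-0.3807,-0.328],"angular": [-0.672,-0.095,-0.685],"gripper": 0.8},
    {"travel": [-0.0224,-0.3807,-0.328],"angular": [-0.672,-0.095,-0.685],"gripper": 0.8}
  ]
}}

```text
t: 12.1
tool_pos: [0.4879, 0.1893, 0.1905]
tool_rot: [2.046, 1.831, -0.555]
contact_force: [0.4, 0.3, 0.9]
opening: 0.0682
grip_force: 0.0
```

Emit:
{"method": "step_arm", "body": {
  "targets": [
    {"travel": [0,0,0],"angular": [0,0,0],"gripper": 0.8},
    {"travel": [0,0,0],"angular": [0,0,0],"gripper": 0.8}
  ]
}}

```text
t: 12.3
tool_pos: [0.4873, 0.1891, 0.1892]
tool_rot: [2.046, 1.831, -0.557]
contact_force: [0.5, -0.6, 0.6]
opening: 0.0683
grip_force: 0.0
```

```bash
python3 - <<'E'
from h import *
from station import ctrl
w=ctrl.get_image("wrist");h=here();print(h[0]);delta(h,stand_grasp(-1,.0115))
r=fit([w],[SO[0]],S);print(r.x.round(4),r.fun)
p=r.x;f=lambda p:np.array([p[0],p[1],.085])-.014*unit(p[2])-.041*unit(p[2]+np.pi/2)
print(f(p),f(S))
E
```

```text
[0.48698144 0.18885568 0.18861685]
travel [-0.0119 -0.116  -0.1851] ang [-0.001 -0.013  0.009] | tgt [0.4798 0.1192 0.0775]
[ 0.5224  0.1129 -1.6293] -40.06544494628906
[0.48224892 0.1292792  0.085     ] [0.48091506 0.12926729 0.085     ]
```

Emit:
{"method": "step_arm", "body": {
  "targets": [
    {"travel": [-0.003,-0.039,-0.062],"angular": [0,-0.013,0.009],"gripper": 0.8},
    {"travel": [-0.006,-0.077,-0.123],"angular": [0,-0.013,0.009],"gripper": 0.8},
    {"travel": [-0.011,-0.116,-0.185],"angular": [0,-0.013,0.009],"gripper": 0.8},
    {"travel": [-0.011,-0.116,-0.185],"angular": [0,-0.013,0.009],"gripper": 0.8},
    {"travel": [-0.011,-0.116,-0.185],"angular": [0,-0.013,0.009],"gripper": 0.8}
  ]
}}

```text
t: 12.85
tool_pos: [0.4795, 0.1184, 0.0759]
tool_rot: [2.038, 1.832, -0.551]
contact_force: [1.2, 0.4, 1.1]
opening: 0.0682
grip_force: 0.0
```

Emit:
{"method": "step_arm", "body": {
  "targets": [
    {"travel": [0,0,0],"angular": [0,0,0],"gripper": 0.4},
    {"travel": [0,0,0],"angular": [0,0,0],"gripper": 0.4},
    {"travel": [0,0,0],"angular": [0,0,0],"gripper": 0.4},
    {"travel": [0,0,0],"angular": [0,0,0],"gripper": 0.4},
    {"travel": [0,0,0],"angular": [0,0,0],"gripper": 0.4}
  ]
}}

```text
t: 13.35
tool_pos: [0.4809, 0.1198, 0.0783]
tool_rot: [2.038, 1.832, -0.545]
contact_force: [-3.6, 2.6, 6.8]
opening: 0.0542
grip_force: 38.2
```

```bash
python3 - <<'E'
from h import *
h=here();delta(h,stand_grasp(-1,.0115))
c=cradle_tcp(0,.083,.0115);c[0][:2]=.463,.3993;c[0][2]=.22;delta(h,c)
E
```

```text
travel [-0.0017 -0.0009 -0.0013] ang [-0.     0.001 -0.   ] | tgt [0.4798 0.1192 0.0775]
travel [-0.0298  0.4658  0.2362] ang [0.665 0.112 0.679] | tgt [0.463  0.3993 0.22  ]
```

Emit:
{"method": "step_arm", "body": {
  "targets": [
    {"travel": [0.003,0.03,0.05],"angular": [0,0,0],"gripper": 0.4},
    {"travel": [0.006,0.06,0.11],"angular": [0,0,0],"gripper": 0.4},
    {"travel": [0.01,0.09,0.18],"angular": [0,0,0],"gripper": 0.4},
    {"travel": [0.01,0.12,0.24],"angular": [0.07,0.01,0.07],"gripper": 0.4},
    {"travel": [0.005,0.18,0.27],"angular": [0.18,0.03,0.18],"gripper": 0.4},
    {"travel": [-0.005,0.24,0.27],"angular": [0.29,0.05,0.29],"gripper": 0.4},
    {"travel": [-0.015,0.3,0.27],"angular": [0.4,0.07,0.4],"gripper": 0.4},
    {"travel": [-0.022,0.36,0.27],"angular": [0.51,0.09,0.51],"gripper": 0.4},
    {"travel": [-0.027,0.42,0.25],"angular": [0.6,0.102,0.61],"gripper": 0.4},
    {"travel": [-0.0298,0.4658,0.2362],"angular": [0.665,0.112,0.679],"gripper": 0.4}
  ]
}}

```text
t: 14.35
tool_pos: [0.4617, 0.4003, 0.219]
tool_rot: [1.677, 2.657, 0.004]
contact_force: [-0.0, -0.8, -0.9]
opening: 0.0552
grip_force: 37.6
```

Emit:
{"method": "step_arm", "body": {
  "targets": [
    {"travel": [0,0,0],"angular": [0,0,0],"gripper": 0.4},
    {"travel": [0,0,0],"angular": [0,0,0],"gripper": 0.4},
    {"travel": [0,0,0],"angular": [0,0,0],"gripper": 0.4}
  ]
}}

```text
t: 14.65
tool_pos: [0.462, 0.3977, 0.2183]
tool_rot: [1.682, 2.652, -0.004]
contact_force: [0.6, -1.0, -2.0]
opening: 0.0551
grip_force: 37.6
```

```bash
python3 - <<'E'
from h import *
from station import ctrl
w=ctrl.get_image("wrist");s=ctrl.get_image("scene");o=ctrl.get_obs();h=here()
pickle.dump((w,s,o),open("w7.pkl","wb"));print(o["contact_force"],o["opening"],h[0])
c=cradle_tcp(0,.083,.0115);c[0][:2]=.463,.3993;delta(h,c)
a=w["img"][:,:,::-1].copy();sd=ctrl.get_image("side");b=sd["img"][:,:,::-1].copy()
P=place((h[0][0],h[0][1],C[2]),[-.005,0,h[0][2]+.0115])
for d,i in((w,a),(sd,b)):
    for Q in (P,place(C,*CO[0]),place(C,[0,.041,.045])): cv2.polylines(i,[np.int32(contour(d,Q)[0])],True,(0,0,255),1)
cv2.imwrite("pics/h2.png",np.hstack([cv2.resize(a,None,fx=.9,fy=.9),cv2.resize(b[80:250,150:310],(326,346))]))
E
```

```text
[ 0.28638388 -0.85479446 -1.0353591 ] 0.05493660901968123 [0.46201193 0.39755213 0.21816349]
travel [ 0.0016  0.0029 -0.2444] ang [ 0.003 -0.001 -0.   ] | tgt [0.463  0.3993 0.0715]
```

View pics/h2.png

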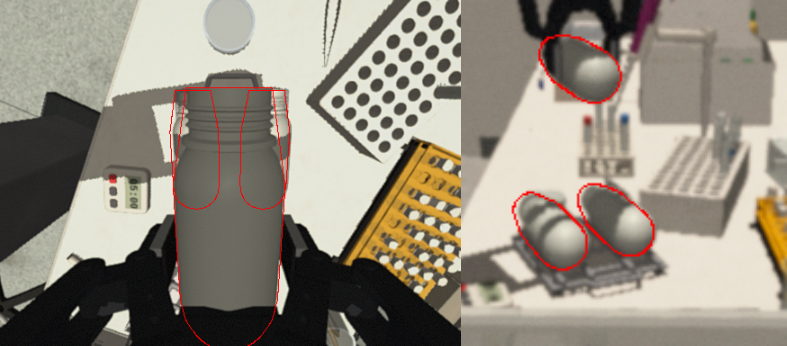

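The held bottle is level and centred over the gap, with its mouth about 2 mm off the model as before, which my target allows for. I descend.

Emit:
{"method": "step_arm", "body": {
  "targets": [
    {"travel": [0.0016,0.0029,-0.07],"angular": [0.003,-0.001,0],"gripper": 0.4},
    {"travel": [0.0016,0.0029,-0.14],"angular": [0.003,-0.001,0],"gripper": 0.4},
    {"travel": [0.0016,0.0029,-0.19],"angular": [0.003,-0.001,0],"gripper": 0.4},
    {"travel": [0.0016,0.0029,-0.22],"angular": [0.003,-0.001,0],"gripper": 0.4},
    {"travel": [0.0016,0.0029,-0.232],"angular": [0.003,-0.001,0],"gripper": 0.4},
    {"travel": [0.0016,0.0029,-0.232],"angular": [0.003,-0.001,0],"gripper": 0.4}
  ]
}}

```text
t: 15.4
tool_pos: [0.4623, 0.3991, 0.0774]
tool_rot: [-1.682, -2.652, 0.004]
contact_force: [0.0, -1.4, 0.2]
opening: 0.0552
grip_force: 37.7
```

Emit:
{"method": "step_arm", "body": {
  "targets": [
    {"travel": [0,0,-0.003],"angular": [0,0,0],"gripper": 0.4},
    {"travel": [0,0,-0.006],"angular": [0,0,0],"gripper": 0.4},
    {"travel": [0,0,-0.006],"angular": [0,0,0],"gripper": 0.4},
    {"travel": [0,0,-0.006],"angular": [0,0,0],"gripper": 0.4}
  ]
}}

```text
t: 15.8
tool_pos: [0.4629, 0.3999, 0.0754]
tool_rot: [-1.682, -2.653, -0.001]
contact_force: [0.3, -0.3, -1.4]
opening: 0.0553
grip_force: 37.7
```

Emit:
{"method": "step_arm", "body": {
  "targets": [
    {"travel": [0,0,-0.002],"angular": [0,0,0],"gripper": 0.4},
    {"travel": [0,0,-0.003],"angular": [0,0,0],"gripper": 0.4},
    {"travel": [0,0,-0.003],"angular": [0,0,0],"gripper": 0.4}
  ]
}}

```text
t: 16.1
tool_pos: [0.4629, 0.3999, 0.0732]
tool_rot: [-1.682, -2.653, -0.0]
contact_force: [0.4, 1.0, 0.4]
opening: 0.0548
grip_force: 37.9
```

Emit:
{"method": "step_arm", "body": {
  "targets": [
    {"travel": [0,0,-0.001],"angular": [0,0,0],"gripper": 0.4},
    {"travel": [0,0,-0.002],"angular": [0,0,0],"gripper": 0.4},
    {"travel": [0,0,-0.002],"angular": [0,0,0],"gripper": 0.4}
  ]
}}

```text
t: 16.4
tool_pos: [0.4635, 0.4002, 0.0726]
tool_rot: [1.682, 2.653, 0.002]
contact_force: [2.3, 0.1, 4.1]
opening: 0.055
grip_force: 38.1
```

Contact is 4 N up with 2.3 N sideways, so it touches the lying bottle slightly first. I shift 1 mm toward the other side and ease down.

Emit:
{"method": "step_arm", "body": {
  "targets": [
    {"travel": [0.001,0.0005,0],"angular": [0,0,0],"gripper": 0.4},
    {"travel": [0.002,0.001,-0.001],"angular": [0,0,0],"gripper": 0.4},
    {"travel": [0.002,0.001,-0.001],"angular": [0,0,0],"gripper": 0.4},
    {"travel": [0.002,0.001,-0.001],"angular": [0,0,0],"gripper": 0.4}
  ]
}}

```text
t: 16.8
tool_pos: [0.4644, 0.4006, 0.0715]
tool_rot: [-1.682, -2.653, -0.001]
contact_force: [2.1, 0.8, 5.1]
opening: 0.055
grip_force: 38.3
```

```bash
python3 - <<'E'
from station import ctrl
o=ctrl.get_obs();print(o["contact_force"],o["wrist_torque"],o["tool_pos"])
E
```

```text
[2.08520869 0.83667733 5.06413232] [ 0.13410488 -0.41634426  0.11325023] [0.46435479 0.40058095 0.0715139 ]
```

Emit:
{"method": "step_arm", "body": {
  "targets": [
    {"travel": [0.001,0.0005,0],"angular": [0,0,0],"gripper": 0.4},
    {"travel": [0.002,0.001,0],"angular": [0,0,0],"gripper": 0.4},
    {"travel": [0.002,0.001,-0.001],"angular": [0,0,0],"gripper": 0.4},
    {"travel": [0.002,0.001,-0.001],"angular": [0,0,0],"gripper": 0.4}
  ]
}}

```text
t: 17.2
tool_pos: [0.4647, 0.4008, 0.0712]
tool_rot: [-1.681, -2.653, 0.003]
contact_force: [-1.3, -0.4, 9.5]
opening: 0.0552
grip_force: 38.6
```

It rests on both sides now. I release gently, opening only as much as needed, then rise.

Emit:
{"method": "step_arm", "body": {
  "targets": [
    {"travel": [0,0,0.0008],"angular": [0,0,0],"gripper": 0.66},
    {"travel": [0,0,0.0008],"angular": [0,0,0],"gripper": 0.7},
    {"travel": [0,0,0.0008],"angular": [0,0,0],"gripper": 0.75},
    {"travel": [0,0,0.0008],"angular": [0,0,0],"gripper": 0.8},
    {"travel": [0,0,0.0008],"angular": [0,0,0],"gripper": 0.8},
    {"travel": [0,0,0.01],"angular": [0,0,0],"gripper": 0.8},
    {"travel": [0,0,0.04],"angular": [0,0,0],"gripper": 0.8},
    {"travel": [0,0,0.1],"angular": [0,0,0],"gripper": 0.8},
    {"travel": [0,0,0.18],"angular": [0,0,0],"gripper": 0.8},
    {"travel": [0,0,0.26],"angular": [0,0,0],"gripper": 0.8}
  ]
}}

```text
t: 18.2
tool_pos: [0.4644, 0.4005, 0.2277]
tool_rot: [-1.681, -2.652, 0.003]
contact_force: [0.2, 0.6, -0.5]
opening: 0.0685
grip_force: 0.0
```

Emit:
{"method": "step_arm", "body": {
  "targets": [
    {"travel": [0,0,0.3],"angular": [0,0,0],"gripper": 0.8},
    {"travel": [0,0,0.3],"angular": [0,0,0],"gripper": 0.8},
    {"travel": [0,0,0.3],"angular": [0,0,0],"gripper": 0.8},
    {"travel": [0,0,0.3],"angular": [0,0,0],"gripper": 0.8},
    {"travel": [0,0,0.3],"angular": [0,0,0],"gripper": 0.8}
  ]
}}

```text
t: 18.7
tool_pos: [0.466, 0.4016, 0.4146]
tool_rot: [1.68, 2.65, 0.016]
contact_force: [-0.3, 1.0, 1.0]
opening: 0.0684
grip_force: 0.0
```

```bash
python3 - <<'E'
from h import *
from station import ctrl
w=ctrl.get_image("wrist");s=ctrl.get_image("scene");sd=ctrl.get_image("side");o=ctrl.get_obs();print(o["t"],o["tool_pos"],o["contact_force"])
ims=[]
for d,(u,v,sz) in((w,(None,)*3),(s,(None,)*3),(sd,(None,)*3)):
    i=cv2.resize(d["img"][:,:,::-1],None,fx=4,fy=4,interpolation=cv2.INTER_CUBIC)
    for O in ([0,-.041,.045],[0,.041,.045],[0,0,.083]): cv2.polylines(i,[np.int32(contour(d,place(C,O))[0]*4+1)],True,(0,0,255),1)
    q=proj(d,[[C[0],C[1],.05]])[0]*4;x=int(np.clip(q[0]-260,0,2048-520));y=int(np.clip(q[1]-260,0,1536-520))
    ims.append(cv2.resize(i[y:y+520,x:x+520],(266,266),interpolation=cv2.INTER_AREA) if 0 else i[y:y+520,x:x+520])
cv2.imwrite("pics/e1.png",cv2.resize(np.hstack(ims),(798,266),interpolation=cv2.INTER_AREA))
E
```

```text
18.85 [0.46465972 0.4006398  0.40540096] [ 0.3993766   0.46296    -0.39244358]
```

View pics/e1.png

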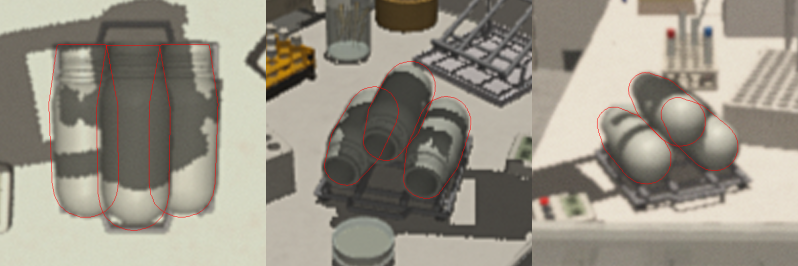

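The pyramid stands: in all three views the top bottle lies level in the gap between the lower two, with mouths aligned at row 45 and facing the same way. The arm is clear and still, so I hand in.

```bash
python3 -c "
from station import ctrl
print(ctrl.finish_job())"
```

```text
the job is handed in; nothing more can be done
None
```

The pyramid is finished and handed in at about 19 s: bottle_b lies in the free seat, bottle_a is level on top, all three necks point the same way with ends in line, and I saw nothing else disturbed.

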